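# Put the loose nuts away in the flip-cap rack

### The arm

A 6-joint arm with a two-finger parallel gripper is mounted at the origin on the work surface. World frame = base frame: x ahead of the robot, y to its left, z up, the work surface at z = 0. Lengths are in mm, angles in rad, forces in N, time in s.
With the tool pointing down it reaches from about 350 to 975 mm from the base axis. Payload 4.9 kg.
Tool frame: the origin (TCP) lies midway between the tips of the shut fingers; the grasp point (between the pads) lies 19 mm behind it; z points along the fingers, y is the line along which they close (so a half turn about z gives the same grasp; the last joint's range is limited). The gripper opens to 85 mm and grips with 20 to 120 N. Pads are 22 mm wide; open, the fingers measure 114 mm over their backs; the gripper's body (76 mm by 85 mm) begins 54 mm behind the grasp point. The pads swing forward as they close: fully open they stand 13 mm farther back than shut.
Start: joints at [-1.297, 0.053, 1.613, -0, 1.476, -0.119], TCP at [239.229, -577.383, 200.604] pointing down, gripper open.
Joint ranges: [-3.01, 3.01], [-1.01, 2.22], [0.06, 2.58], [-1.02, 4.17], [0.09, 2.62], [-3.14, 3.14]. Speed limits (rad/s): [2.57, 2.57, 3.14, 3.14, 3.14, 3.14].

### API

Orientations are given as [roll, pitch, yaw] about the fixed x, y, z axes, in that order (R = Rz(yaw) Ry(pitch) Rx(roll)).
In Python, from station import manip, capture, job gives the robot as it stands. The module is installed in compiled form; this text tells all that it offers.
- The arm moves only by the shell command python3 -m inch 'ROWS'. ROWS is JSON, a list of rows, each an object with "travel": the shift along the world's x, y, z normalised to -1 to 1, where 1 is 0.03 m, a list of three; "angular": the turn, a rotation vector about the world's x, y, z normalised to -1 to 1, where 1 is 180 degrees, a list of three; "gripper": the opening, from 0 (shut) to 1 (fully open). In form: [{"travel": [dx, dy, dz], "angular": [ax, ay, az], "gripper": gripper}, ...]. A call has 1 to 10 rows; each row shifts and turns the commanded pose from where the row before left it; what a row does not reach is not made up. A row lasts 1/10 s, in which the tool goes at most 50 mm and 8.59 degrees, less where a joint would pass 70% of its speed; a pose out of reach is approached as far as the arm can. A call with a number of a shift or a turn outside -1 to 1 is refused whole. A call with a gripper value outside its range is refused whole. The fingers move at their own pace and stop on an object; the grip force is fixed at half the most. Time passes only in rows, so rows that do not move let the fingers close. It gives the time, the measured TCP pose, the force, the opening and the grip force at its end, in the units of the state.
- manip.observe(): the state, without advancing time (a new reading comes with each control period).
- capture(name): name is "scene" or "top" or "wrist"; returns a dict with "img" (384x512x3 uint8, red, green, blue), "fx", "fy", "cx", "cy" (pixels), "eye" and "rotation" of the camera in the world; the wrist camera has in their place "T_tool_cam" (4x4, takes a point from camera to tool coordinates, whose origin is the TCP and whose axes are the flange's). Camera axes: x right, y down, z forward; pixel columns grow to the right and rows downward; lengths in mm; the calibration is good to about 2 mm. A picture is of the moment at which its call begins: read the wrist's pose just before it. There is no depth.
- job.sign_off(): hands the job in; it is judged then, once.
The state is a dict: "time": time; "joint_positions": joint angles; "joint_vel": joint speeds; "joint_torque": joint torques, N m; "position": TCP position; "tool_rot": TCP orientation; "force": force on the tool from outside, world axes, zero at the start; "wrist_torque": the same for the moment, N m; "finger_gap": finger opening in mm; "grasp_force": force on a finger pad.
Only numpy, scipy, OpenCV 4.12 (cv2) and the standard library are available. Lean on these libraries where they do the work, as an engineer would, in place of code of your own. Each camera call takes 0.05 s, during which the arm holds its last target. There are 200 camera calls.

### The job

Put the loose hex nuts away: flick the wide tube's cap well open, move all three nuts off the trough into that tube, and press its cap fully shut. Also press fully shut the cap of the slim tube that was left standing open, so that the whole rack ends closed with the nuts inside. Keep the other slim tube shut throughout, and do not disturb the other things on the bench.

Things in the scene. Friction and masses are not known exactly. Their poses are not given: they have to be found in the camera images.
- rack: wooden rack fixed to the bench, with a plywood trough on it. Origin on the table under the wide tube's axis; x points away from the robot, y along the row (towards the trough), z up. The two slim tubes stand at y = -95 and -170 mm, either way round. Base 12 mm thick, front and back rails 36 to 54 mm above the table at x = -46 and +46 mm
- trough_exit (a point): middle of the trough's open end: on its floor, 100 mm above the table, 41 mm from the wide tube's axis (3 mm from its wall). The trough runs from here along +y of the rack to the closed end. Inside width 54 mm, walls 6 mm thick and 18 mm above the floor
- trough_end (a point): middle of the inner face of the trough's closed end, on the floor, 209 mm from the open end
- wide_hinge (a point): cap hinge axis of the wide tube: 42 mm behind (rack +x) the tube's axis, 98 mm above the table, at the cap's mid-thickness. Axes as the rack's; opening lifts the cap's front (-x) edge. Tube 76 mm outside, 70 mm inside, rim 95 mm and inner floor 16 mm above the table. Cap: grey disc 78 mm across, 6 mm thick
- wide_tab (a point): centre of the thumb tab on the cap of the wide tube, moves with the cap. It sticks out from the cap's front edge, 18 mm wide, 4 mm thick, 15 mm past the tube wall, turned up 0.6 rad; shut, its root's underside is 95 mm and its tip 110 mm above the table, free space below
- wide_cap (a joint): cap of the wide tube, rad: 0 = fully shut (flat on the rim), about 1.57 = straight up, 2.0 = stop, leaning back away from the robot side. Stiff hinge: it stays where it is left.
- open_hinge (a point): cap hinge axis of the slim tube that stands open at the start: 27 mm behind (rack +x) the tube's axis, 98 mm above the table, at the cap's mid-thickness. Axes as the rack's; opening lifts the cap's front (-x) edge. Tube 46 mm outside, 40 mm inside, rim 95 mm and inner floor 16 mm above the table. Cap: grey disc 48 mm across, 6 mm thick
- open_tab (a point): centre of the thumb tab on the cap of the slim tube that stands open at the start, moves with the cap. It sticks out from the cap's front edge, 18 mm wide, 4 mm thick, 15 mm past the tube wall, turned up 0.6 rad; shut, its root's underside is 95 mm and its tip 110 mm above the table, free space below
- open_cap (a joint): cap of the slim tube that stands open at the start, rad: 0 = fully shut (flat on the rim), about 1.57 = straight up, 2.0 = stop, leaning back away from the robot side. Stiff hinge: it stays where it is left.
- shut_hinge (a point): cap hinge axis of the slim tube that is shut at the start: 27 mm behind (rack +x) the tube's axis, 98 mm above the table, at the cap's mid-thickness. Axes as the rack's; opening lifts the cap's front (-x) edge. Tube 46 mm outside, 40 mm inside, rim 95 mm and inner floor 16 mm above the table. Cap: grey disc 48 mm across, 6 mm thick
- shut_tab (a point): centre of the thumb tab on the cap of the slim tube that is shut at the start, moves with the cap. It sticks out from the cap's front edge, 18 mm wide, 4 mm thick, 15 mm past the tube wall, turned up 0.6 rad; shut, its root's underside is 95 mm and its tip 110 mm above the table, free space below
- shut_cap (a joint): cap of the slim tube that is shut at the start, rad: 0 = fully shut (flat on the rim), about 1.57 = straight up, 2.0 = stop, leaning back away from the robot side. Stiff hinge: it stays where it is left.
- nut0: steel hex nut, 27 mm across flats, 31 mm across corners, 15 mm high, lying flat in the trough; origin at the centre of its underside
- nut1: steel hex nut, 27 mm across flats, 31 mm across corners, 15 mm high, lying flat in the trough; origin at the centre of its underside
- nut2: steel hex nut, 27 mm across flats, 31 mm across corners, 15 mm high, lying flat in the trough; origin at the centre of its underside
- screwdriver: bystander: screwdriver lying in front of the trough, along its own x
- wrench: bystander: steel wrench lying in front of the tubes, along its own x
- tape: bystander: cardboard ring core 90 mm across, 30 mm high, behind the trough; origin under its middle
- offcut: bystander: pale wood offcut 60 x 110 x 30 mm behind the tubes; origin under its middle
- mug: bystander: white mug, 80 mm across, 90 mm high; origin under its middle
- tin: bystander: closed tin, 70 mm across, 90 mm high; origin under its middle
- wide_axis (a point): centre of the wide tube's mouth, 95 mm above the table

How it is judged (in metres and radians):
On the way, in this order (a step that is already met when the one before it is completed fails the run):
1. the wide tube's cap is well open (past 1.2 rad) (value of joint wide_cap above 1.2 rad), for 0.2 s.
2. all three nuts are inside the wide tube (horizontal distance between each of nut0, nut1, nut2 and wide_axis below 0.034 m and height (world z) of nut0 between 0.005 and 0.088 m and height (world z) of nut1 between 0.005 and 0.088 m and height (world z) of nut2 between 0.005 and 0.088 m), for 0.2 s.
3. the wide tube's cap is shut again over the nuts (all of step 2 and value of joint wide_cap below 0.07 rad), for 0.2 s.
At the end, for the whole second after the job is handed in: All three caps are shut (each below 0.07 rad), and all three nuts lie at rest inside the wide tube, below its rim (each origin within 34 mm of its axis and below 88 mm) (all of step 3 and value of joint each of open_cap, shut_cap below 0.07 rad and linear speed of each of nut0, nut1, nut2 below 0.03 m/s); the robot touches nothing.
It fails at once if the cap of the slim tube that was shut is opened (past 0.25 rad) (value of joint shut_cap above 0.25 rad).
It fails at once if another thing on the bench is shifted by more than 40 mm (distance of any of screwdriver, wrench, tape, offcut, mug, tin from where it was at the start of the episode above 0.04 m).
It also fails if it takes over 67 s, if anything falls off the work surface, if the arm or the gripper's body presses on something with over 40 N, if the wrist force passes 120 N, or if a joint passes its speed limit or range.

## Working session

There is one attempt and no reset: what is moved stays moved. The work goes in short steps, Python scripts to look and compute and a shell command to move; the robot and the scene stay as the last step left them, time stands still between calls to the robot, and variables do not carry over. Pictures are saved under pics/ and viewed, at most 10 in all, crops included, and the job is handed in when it is done.

```bash
mkdir -p pics; cat > h.py <<'E'
import numpy as np, cv2
from station import manip, capture, job
def ray(c,u,v):
    d=np.array(c["rotation"])@np.array([(u-c["cx"])/c["fx"],(v-c["cy"])/c["fy"],1.0]); return np.array(c["eye"]),d
def onz(c,u,v,z):
    e,d=ray(c,u,v); return e+d*(z-e[2])/d[2]
def proj(c,p):
    q=np.array(c["rotation"]).T@(np.array(p)-np.array(c["eye"])); return [c["fx"]*q[0]/q[2]+c["cx"],c["fy"]*q[1]/q[2]+c["cy"]]
E
python3 - <<'E'
from h import *
import pickle
print(manip.observe())
for n in ["top","scene"]:
    c=capture(n); pickle.dump(c,open(n+".pkl","wb")); print(n,c["eye"],c["rotation"],c["fx"])
    cv2.imwrite(f"pics/{n}0.png",cv2.resize(c["img"][:,:,::-1],(800,600),interpolation=cv2.INTER_CUBIC))
E
```

```text
{'time': 0.0, 'joint_positions': array([-1.29700895e+00,  5.33924782e-02,  1.61427280e+00, -1.85949157e-05,
        1.47601330e+00, -1.19005408e-01]), 'joint_vel': array([-0.00023636, -0.00106889, -0.00026495,  0.00013751, -0.00098805,
       -0.00016793]), 'joint_torque': array([-2.49384408e-03, -3.93686485e+01, -3.70178998e+01, -2.30088754e-04,
        7.09865824e-03,  1.56256554e-07]), 'position': array([ 239.03741208, -576.74421185,  199.3536711 ]), 'tool_rot': array([-3.13951928e+00, -2.29274234e-04,  3.92794323e-01]), 'force': array([ 0.41358236, -0.7523776 , -0.23321298]), 'wrist_torque': array([-0.02092335, -0.0468169 , -0.02060947]), 'grasp_force': 0.0, 'finger_gap': 85.586026084449}
top [ 375.91433974   10.88313909 1102.74681432] [-3.01066588 -0.0259054  -1.59286614] 353.3593042938856
scene [1063.55159786  532.25821685 1162.47378397] [-2.51712359  0.01256181  2.31345384] 372.1816759465995
```

View pics/top0.png

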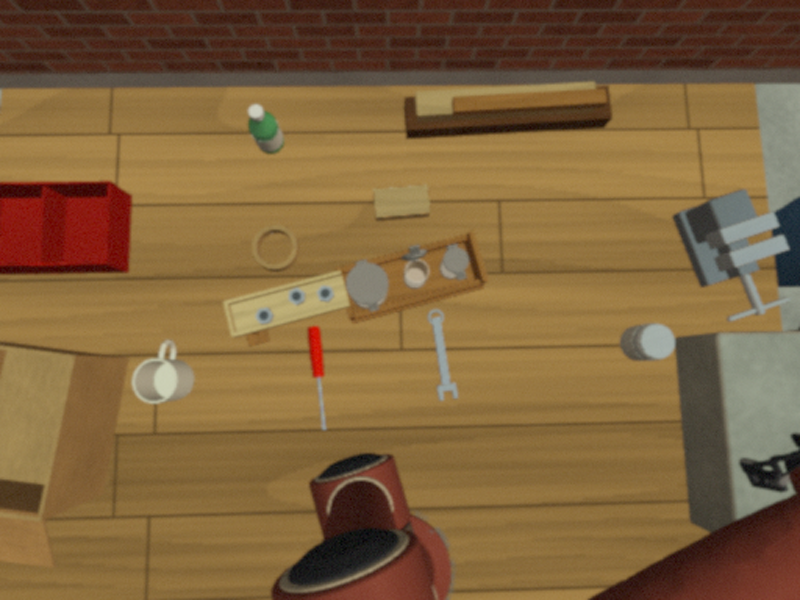

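View pics/scene0.png

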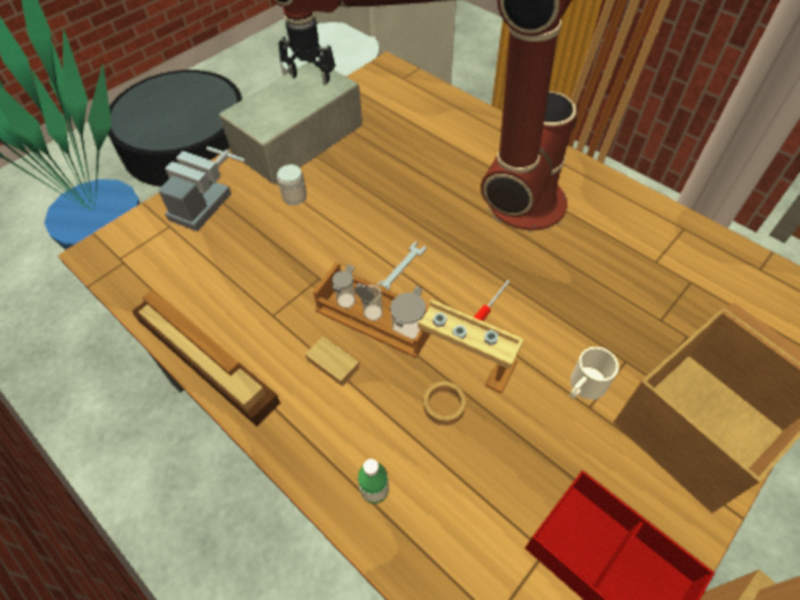

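Top view: the wide cap is near (368,285), the open slim tube near (417,272), and the shut one near (455,262). The trough runs from (347,290) to (228,318), with nuts at (264,316), (297,296) and (326,293). The scene view agrees.

```bash
cat >> h.py <<'E'
from scipy.spatial.transform import Rotation as Ro
_cap=capture
def fix(c):
    if "rotation" in c and np.array(c["rotation"]).size==3: c["rotation"]=Ro.from_euler("xyz",c["rotation"]).as_matrix()
    return c
def wrist():
    s=manip.observe(); c=_cap("wrist"); T=np.array(c["T_tool_cam"]); R=Ro.from_euler("xyz",s["tool_rot"]).as_matrix()
    c["rotation"]=R@T[:3,:3]; c["eye"]=s["position"]+R@T[:3,3]; return c
E
python3 - <<'E'
from h import *
import pickle
c=fix(pickle.load(open("top.pkl","rb"))); s=fix(pickle.load(open("scene.pkl","rb")))
k=1/1.5625
hsv=cv2.cvtColor(c["img"],cv2.COLOR_RGB2HSV)
for u,v in [(240,310),(310,285),(400,200),(300,420),(330,308),(368,285),(264,316),(360,318)]: print((u,v),hsv[int(v*k),int(u*k)])
for nm,u,v,z in [("exitT",347,290,100),("endT",228,318,100),("n",264,316,115),("n",297,296,115),("n",326,293,115),("wide",368,285,101),("shut",455,262,101),("cornerBL",352,320,54),("cornerBR",485,285,54),("cTR",472,235,54)]:
    print(nm,onz(c,u*k,v*k,z).round(1))
for nm,u,v,z in [("wide",408,308,101),("n",440,319,115),("n",459,332,115),("n",491,338,115)]:
    print("sc",nm,onz(s,u*k,v*k,z).round(1))
crop=c["img"][130:230,130:330,::-1]; cv2.imwrite("pics/c1.png",cv2.resize(crop,(800,400),interpolation=cv2.INTER_CUBIC))
crop=s["img"][160:260,190:350,::-1]; cv2.imwrite("pics/c2.png",cv2.resize(crop,(800,500),interpolation=cv2.INTER_CUBIC))
E
```

```text
(240, 310) [ 24  95 191]
(310, 285) [ 23 101 180]
(400, 200) [ 22 112 159]
(300, 420) [ 19 139 149]
(330, 308) [ 23  98 183]
(368, 285) [ 25  32 136]
(264, 316) [96 31 82]
(360, 318) [ 16 167 122]
exitT [520.1  76.6 100. ]
endT [472.9 291.8 100. ]
n [473.8 223.9 115. ]
n [508.7 165.3 115. ]
n [513.2 113.3 115. ]
wide [528.5  38.  101. ]
shut [ 568.7 -123.4  101. ]
cornerBL [469.   70.7  54. ]
cornerBR [ 531.6 -186.2   54. ]
cTR [ 630.7 -164.9   54. ]
sc wide [533.4  42.7 101. ]
sc n [515.5 119.4 115. ]
sc n [513.5 170.4 115. ]
sc n [480.1 229.5 115. ]
```

View pics/c1.png

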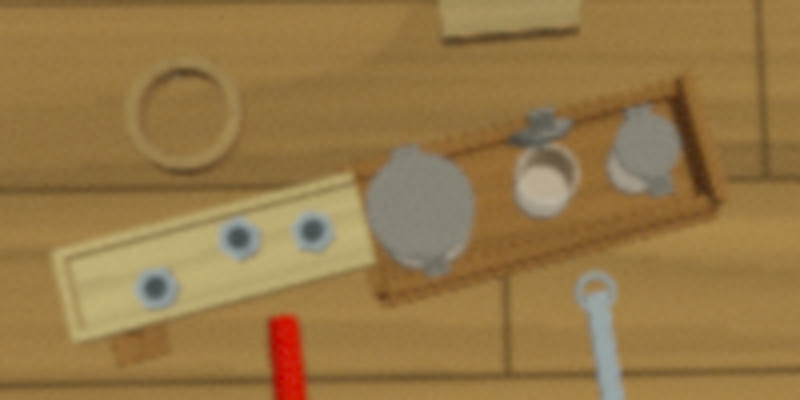

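View pics/c2.png

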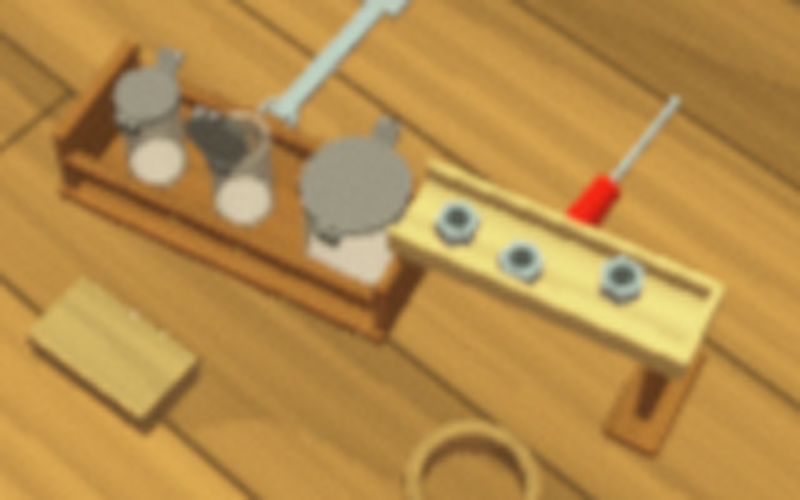

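The crops show the trough's top corners in c1 at (353,172), (378,262), (53,250) and (78,340). The wide cap is at (421,208) with its tab at (437,265). The shut cap is at (647,145), and the open slim mouth at (547,180) with its cap standing up behind. c2 gives matching points.

```bash
python3 - <<'E'
from h import *
import pickle
from scipy.optimize import least_squares
c=fix(pickle.load(open("top.pkl","rb"))); s=fix(pickle.load(open("scene.pkl","rb")))
# rack pts: x,y,z ; pixel ; cam
P=[((33,41,118),(353,172),0),((-33,41,118),(378,262),0),((33,256,118),(53,250),0),((-33,256,118),(78,340),0),
((0,0,101),(421,208),0),((0,-170,101),(647,145),0),((-49,0,107),(437,268),0),((-34,-170,107),(660,188),0),
((-33,41,118),(432,160),1),((33,41,118),(390,230),1),((-33,256,118),(722,288),1),((33,256,118),(685,362),1),((0,0,101),(356,187),1),((0,-170,101),(147,95),1)]
def w(p,r): 
    R=Ro.from_euler("z",p[2]).as_matrix(); return R@np.array(r)+[p[0],p[1],0]
px=lambda q,i:(130+q[0]/4,130+q[1]/4) if i==0 else (190+q[0]/5,160+q[1]/5)
def res(p,bycam=False):
    return np.concatenate([np.array(px(q,i))-proj((c,s)[i],w(p,r)) for r,q,i in P])
f=least_squares(res,[530,40,-.2]); print(f.x, res(f.x).reshape(-1,2).round(1).tolist())
for k in (0,1):
    P0=P; P=[t for t in P0 if t[2]==k]; print(k,least_squares(res,f.x).x); P=P0
x=f.x
N=[((155,289),(622,279)),((239,239),(521,260)),((313,231),(457,219))]
R=Ro.from_euler("z",x[2]).as_matrix()
for a,b in N:
    for i,q in ((0,a),(1,b)):
        g=onz((c,s)[i],*px(q,i),115); print(g.round(1), (R.T@(g-[x[0],x[1],0])).round(1))
# open cap tab
print("tab open top ray at 140/150",[ (R.T@(onz(c,*px((543,112),0),z)-[x[0],x[1],0])).round(1) for z in (130,150)])
E
```

```text
[5.32113385e+02 3.97491435e+01 2.44084676e-01] [[0.6, 0.2], [1.0, 0.2], [0.5, 0.0], [1.4, -0.4], [0.4, 0.8], [-0.0, 0.1], [-0.0, -0.4], [-0.3, 0.0], [0.6, 0.7], [1.2, 0.5], [-0.2, 1.0], [0.2, 0.0], [0.5, 1.0], [0.4, 1.0]]
0 [5.31884049e+02 3.84813731e+01 2.44340969e-01]
1 [5.33272590e+02 4.26234338e+01 2.45985866e-01]
[473.8 224.5 115. ] [-12.  193.3 115. ]
[478.1 228.7 115. ] [ -6.7 196.4 115. ]
[507.9 166.2 115. ] [  7.  128.6 115. ]
[511.1 170.3 115. ] [ 11.2 131.8 115. ]
[512.6 114.4 115. ] [ -0.9  77.2 115. ]
[514.8 118.  115. ] [  2.1  80.1 115. ]
tab open top ray at 140/150 [array([  36.7, -100.3,  130. ]), array([ 32.7, -98.1, 150. ])]
```

```bash
python3 -m inch '[{"travel":[0.33,1,0.1],"angular":[0,0,-0.0474],"gripper":0},{"travel":[0.33,1,0.1],"angular":[0,0,0],"gripper":0},{"travel":[0.33,1,0],"angular":[0,0,0],"gripper":0},{"travel":[0.33,1,0],"angular":[0,0,0],"gripper":0},{"travel":[0.33,1,0],"angular":[0,0,0],"gripper":0},{"travel":[0.33,1,0],"angular":[0,0,0],"gripper":0},{"travel":[0.33,1,0],"angular":[0,0,0],"gripper":0},{"travel":[0.33,1,0],"angular":[0,0,0],"gripper":0},{"travel":[0.33,1,0],"angular":[0,0,0],"gripper":0},{"travel":[0.33,1,0],"angular":[0,0,0],"gripper":0}]'
python3 -m inch '[{"travel":[0.3,1,0],"angular":[0,0,0],"gripper":0},{"travel":[0.3,1,0],"angular":[0,0,0],"gripper":0},{"travel":[0.3,1,0],"angular":[0,0,0],"gripper":0},{"travel":[0.3,1,0],"angular":[0,0,0],"gripper":0},{"travel":[0.3,1,0],"angular":[0,0,0],"gripper":0},{"travel":[0.3,1,0],"angular":[0,0,0],"gripper":0},{"travel":[0.3,1,0],"angular":[0,0,0],"gripper":0},{"travel":[0.3,1,0],"angular":[0,0,0],"gripper":0},{"travel":[0.3,1,0],"angular":[0,0,0],"gripper":0},{"travel":[0.3,0.7,0],"angular":[0,0,0],"gripper":0}]'
python3 - <<'E'
from h import *
s=manip.observe(); print(s)
c=wrist(); cv2.imwrite("pics/w1.png",c["img"][:,:,::-1])
import pickle; pickle.dump(c,open("w1.pkl","wb"))
E
```

```text
time: 1.1
position: [338.2, -275.9, 206.1]
tool_rot: [-3.141, 0.0, 0.244]
force: [0.6, 0.1, 0.8]
finger_gap: 0.4
grasp_force: 0.0
time: 2.1
position: [428.1, 15.4, 206.2]
tool_rot: [-3.141, 0.0, 0.245]
force: [-0.1, -0.3, 0.7]
finger_gap: 0.1
grasp_force: 0.0
{'time': 2.1, 'joint_positions': array([-1.38297066e-01, -4.52223661e-01,  2.03856536e+00,  2.76513816e-04,
        1.55578088e+00,  1.18719655e+00]), 'joint_vel': array([ 0.51623537,  0.27441459, -0.18785653, -0.01148345, -0.08612634,
        0.51347851]), 'joint_torque': array([ -2.01193482, -20.04437685, -36.917907  ,   0.10845076,
         0.13541979,  -0.35338037]), 'position': array([428.06469733,  15.42144487, 206.1681507 ]), 'tool_rot': array([-3.14113793e+00,  3.87943917e-04,  2.45298578e-01]), 'force': array([-0.13500598, -0.3289817 ,  0.73413145]), 'wrist_torque': array([-0.03826405,  0.01926431,  0.05059926]), 'grasp_force': 0.0, 'finger_gap': 0.0941835744148153}
```

View pics/w1.png

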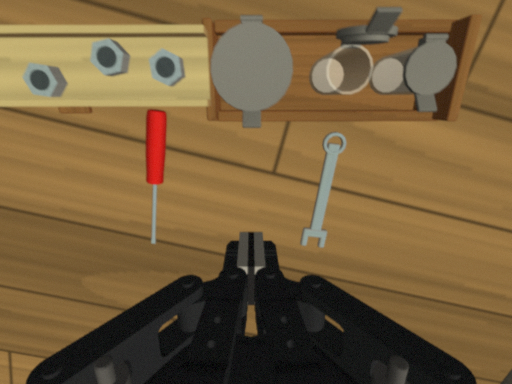

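Wrist view: wide cap centre (252,66), tab tip (251,127), nuts (44,80), (110,57) and (167,68), shut cap (431,67). The open cap is upright at (385,25).

```bash
python3 - <<'E'
from h import *
import pickle
c=pickle.load(open("w1.pkl","rb")); R=Ro.from_euler("z",.244).as_matrix(); o=np.array([532.1,39.7,0])
for n,u,v,z in [("wide",252,66,101),("wtab",251,127,110),("shut",431,67,101),("stab",426,109,110),("n0",167,68,115),("n1",110,57,115),("n2",44,80,115),("tr",209,107,118),("openmouth",351,69,95)]:
    g=onz(c,u,v,z); print(n,g.round(1),(R.T@(g-o)).round(1))
print("obs",manip.observe()["position"])
E
python3 -m inch '[{"travel":[0,0,-0.5],"angular":[0.0114,-0.0457,0],"gripper":0},{"travel":[0,0,-0.5],"angular":[0.0114,-0.0457,0],"gripper":0},{"travel":[0,0,-0.5],"angular":[0.0114,-0.0457,0],"gripper":0},{"travel":[0,0,-0.5],"angular":[0.0114,-0.0457,0],"gripper":0},{"travel":[0,0,-0.5],"angular":[0.0114,-0.0457,0],"gripper":0},{"travel":[0,0,-0.5],"angular":[0.0114,-0.0457,0],"gripper":0},{"travel":[0,0,-0.5],"angular":[0.0114,-0.0457,0],"gripper":0},{"travel":[0,0,0],"angular":[0,0,0],"gripper":0}]'
```

```text
wide [537.9  40.  101. ] [  5.7  -1.1 101. ]
wtab [483.8  27.5 110. ] [-49.8  -0.2 110. ]
shut [ 578.1 -124.6  101. ] [   5.  -170.6  101. ]
stab [ 541.  -131.6  110. ] [ -32.8 -168.4  110. ]
n0 [516.4 113.5 115. ] [  2.6  75.4 115. ]
n1 [513.  163.9 115. ] [ 11.5 125.1 115. ]
n2 [479.3 220.7 115. ] [ -7.5 188.4 115. ]
tr [492.8  70.  118. ] [-30.8  38.9 118. ]
openmouth [559.1 -53.6  95. ] [  3.7 -97.1  95. ]
obs [428.82087683  17.34607737 206.12581122]
time: 2.95
position: [494.3, -2.4, 188.9]
tool_rot: [-3.121, -0.955, 0.242]
force: [-0.2, -1.3, -0.5]
finger_gap: -0.2
grasp_force: 0.0
```

```bash
python3 -c "
from h import *
s=manip.observe();print(s['joint_positions'],s['position'],s['joint_vel'])"
```

```text
[-0.56051794 -1.0101112   2.58255749  0.80635348  0.98459232  0.50070189] [494.27805521  -2.42943927 188.90084474] [ 0.04167258 -0.00223721  0.0159994  -0.11066183  0.0384189   0.08188762]
```

```bash
python3 -m inch '[{"travel":[0,0,0.2],"angular":[-0.0114,0.0457,0],"gripper":0.4},{"travel":[0,0,0.1],"angular":[-0.0114,0.0457,0],"gripper":0.4},{"travel":[0,0,0],"angular":[-0.0114,0.0457,0],"gripper":0.4},{"travel":[0,0,0],"angular":[-0.0114,0.0457,0],"gripper":0.4},{"travel":[0,0,0],"angular":[-0.0114,0.0457,0],"gripper":0.4},{"travel":[0,0,0],"angular":[-0.0114,0.0457,0],"gripper":0.4},{"travel":[0,0,0],"angular":[-0.0052,0.0208,0],"gripper":0.4},{"travel":[0,0,0],"angular":[0,0,0],"gripper":0.4}]'
```

```text
time: 3.75
position: [494.7, -0.1, 196.6]
tool_rot: [-3.121, 0.005, 0.246]
force: [0.5, 0.5, -0.4]
finger_gap: 34.2
grasp_force: 0.0
```

```bash
python3 -m inch '[{"travel":[-0.29,0.93,-0.7],"angular":[-0.006,0,0],"gripper":0.4},{"travel":[0,0,-0.9],"angular":[0,0,0],"gripper":0.4},{"travel":[0,0,-0.9],"angular":[0,0,0],"gripper":0.4},{"travel":[0,0,-0.6],"angular":[0,0,0],"gripper":0.4},{"travel":[0,0,-0.4],"angular":[0,0,0],"gripper":0.4},{"travel":[0,0,0],"angular":[0,0,0],"gripper":0.4},{"travel":[0,0,0],"angular":[0,0,0],"gripper":0},{"travel":[0,0,0],"angular":[0,0,0],"gripper":0},{"travel":[0,0,0],"angular":[0,0,0],"gripper":0},{"travel":[0,0,0],"angular":[0,0,0],"gripper":0}]'
```

```text
time: 4.75
position: [486.1, 27.2, 93.3]
tool_rot: [-3.138, 0.004, 0.245]
force: [-0.7, 0.4, 0.2]
finger_gap: 0.2
grasp_force: 0.0
```

```bash
python3 - <<'E'
from h import *
c=wrist(); s=fix(capture("scene"))
a=c["img"]; b=cv2.resize(s["img"][140:260,190:350],(512,384),interpolation=cv2.INTER_CUBIC)
cv2.imwrite("pics/w2.png",cv2.resize(np.hstack([a,b])[:,:,::-1],(800,300)))
E
```

```text
(no output)
```

View pics/w2.png

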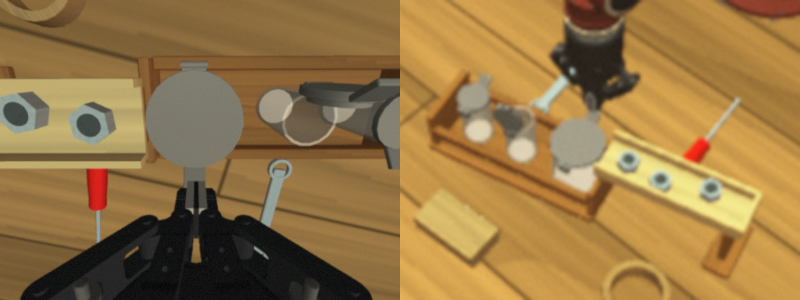

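```bash
python3 - <<'E'
from h import *
c=wrist(); R=Ro.from_euler("z",.244).as_matrix(); o=np.array([535.5,40,0])
k=1/.78125
for n,u,v,z in [("cL",147,118,101),("cR",243,118,101),("cTop",195,70,101),("cBot",195,166,101),("tabseen",195,182,104),("fingertop",197,190,110),("trcorner",147,167,118)]:
    g=onz(c,u*k,v*k,z); print(n,g.round(1),(R.T@(g-o)).round(1))
p=manip.observe()["position"]; print(p,(R.T@(p-o)).round(1))
for z in (93,112,130): print(np.array(proj(c,[p[0],p[1],z])).round(0), np.array(proj(c,[*(o+R@[-51,0,0])[:2],z])))
import cv2
cv2.imwrite("pics/w3.png",cv2.resize(c["img"][180:310,170:330,::-1],(738,600),interpolation=cv2.INTER_CUBIC))
E
```

```text
cL [528.5  76.4 101. ] [  2.  37. 101.]
cR [546.9   2.7 101. ] [  2.1 -38.9 101. ]
cTop [572.3  48.1 101. ] [ 37.6  -1.  101. ]
cBot [497.5  29.6 101. ] [-39.4  -0.9 101. ]
tabseen [484.1  26.3 104. ] [-53.2  -0.9 104. ]
fingertop [480.3  23.6 110. ] [-57.5  -2.6 110. ]
trcorner [495.1  67.  118. ] [-32.7  36.  118. ]
[485.65103675  27.32381182  92.72021153] [-51.4  -0.3  92.7]
[249. 223.] [248.40289311 222.749748  ]
[249. 237.] [248.12381674 235.91313437]
[248. 252.] [247.80043392 251.16635353]
```

View pics/w3.png

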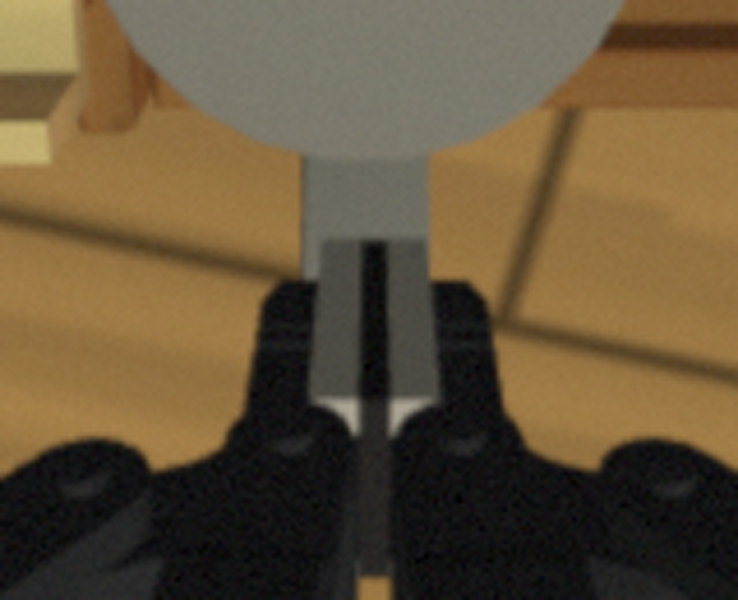

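The cap is still shut. The fingers are closed right at the tab tip, at about (370,260) in the crop, and it isn't clear which side of the tab they are on. A small lift will show.

```bash
python3 -m inch '[{"travel":[0,0,0.2],"angular":[0,0,0],"gripper":0},{"travel":[0,0,0.2],"angular":[0,0,0],"gripper":0},{"travel":[0,0,0],"angular":[0,0,0],"gripper":0}]'; python3 - <<'E'
from h import *
c=wrist()
cv2.imwrite("pics/w4.png",cv2.resize(c["img"][180:310,170:330,::-1],(492,400),interpolation=cv2.INTER_CUBIC))
E
```

```text
time: 5.2
position: [486.4, 27.3, 106.0]
tool_rot: [-3.139, 0.003, 0.245]
force: [0.4, -0.7, 0.3]
finger_gap: -0.4
grasp_force: 0.0
```

View pics/w4.png

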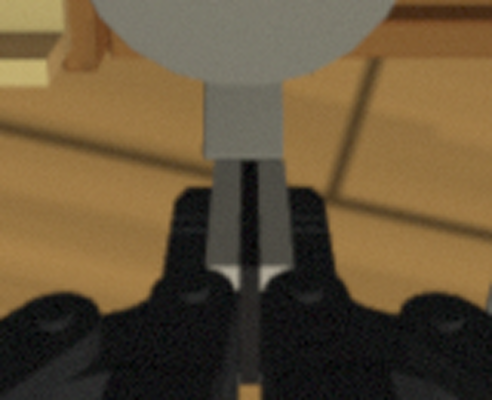

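The tab tip hides the fingers. They closed just in front of it, on the robot side, so I'll reopen, go about 7 mm further in and pinch again.

```bash
python3 -m inch '[{"travel":[0,0,0.3],"angular":[0,0,0],"gripper":0.4},{"travel":[0,0,0],"angular":[0,0,0],"gripper":0.4},{"travel":[0.23,0.06,0],"angular":[0,0,0],"gripper":0.4},{"travel":[0,0,-0.3],"angular":[0,0,0],"gripper":0.4},{"travel":[0,0,-0.4],"angular":[0,0,0],"gripper":0.4},{"travel":[0,0,0],"angular":[0,0,0],"gripper":0.4}]'; python3 -m inch '[{"travel":[0,0,0],"angular":[0,0,0],"gripper":0},{"travel":[0,0,0],"angular":[0,0,0],"gripper":0},{"travel":[0,0,0],"angular":[0,0,0],"gripper":0}]'
```

```text
time: 5.85
position: [490.1, 29.4, 89.1]
tool_rot: [-3.136, 0.011, 0.245]
force: [-0.2, -0.2, 0.4]
finger_gap: 34.1
grasp_force: 0.0
time: 6.15
position: [492.6, 29.1, 92.8]
tool_rot: [-3.138, 0.005, 0.245]
force: [0.7, 0.4, 0.6]
finger_gap: -0.1
grasp_force: 0.0
```

```bash
python3 -m inch '[{"travel":[0.1,0.025,0],"angular":[0,0,0],"gripper":0},{"travel":[0,0,0],"angular":[0,0,0],"gripper":0}]'; python3 -m inch '[{"travel":[0.1,0.025,0],"angular":[0,0,0],"gripper":0},{"travel":[0,0,0],"angular":[0,0,0],"gripper":0}]';  python3 - <<'E'
from h import *
c=wrist();s=fix(capture("scene"))
a=cv2.resize(c["img"][180:310,170:330],(492,400),interpolation=cv2.INTER_CUBIC)
cv2.imwrite("pics/w5.png",a[:,:,::-1])
E
```

```text
time: 6.35
position: [495.9, 29.9, 92.8]
tool_rot: [-3.138, 0.005, 0.245]
force: [0.8, 0.2, -0.8]
finger_gap: 0.1
grasp_force: 0.0
time: 6.55
position: [498.7, 30.7, 92.6]
tool_rot: [-3.138, 0.005, 0.245]
force: [-0.5, -0.0, 0.0]
finger_gap: 0.1
grasp_force: 0.0
```

View pics/w5.png

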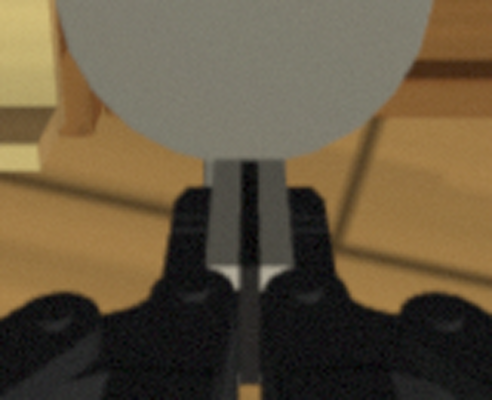

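The finger tip stays at a fixed image row (158) and hides the tab, so the fingers seem to be above it. I'll probe down to find the real tip height.

```bash
python3 -m inch '[{"travel":[0.1,0.025,0],"angular":[0,0,0],"gripper":0},{"travel":[0.1,0.025,0],"angular":[0,0,0],"gripper":0},{"travel":[0,0,0],"angular":[0,0,0],"gripper":0}]'; python3 -m inch '[{"travel":[0,0,-0.1],"angular":[0,0,0],"gripper":0},{"travel":[0,0,0],"angular":[0,0,0],"gripper":0}]';python3 -m inch '[{"travel":[0,0,-0.1],"angular":[0,0,0],"gripper":0},{"travel":[0,0,0],"angular":[0,0,0],"gripper":0}]'
```

```text
time: 6.95
position: [504.7, 32.2, 92.5]
tool_rot: [-3.138, 0.005, 0.245]
force: [-0.4, -0.0, -0.9]
finger_gap: -0.1
grasp_force: 0.0
time: 7.15
position: [503.9, 32.2, 88.8]
tool_rot: [-3.138, 0.006, 0.245]
force: [0.9, -0.2, 0.5]
finger_gap: -0.0
grasp_force: 0.0
time: 7.35
position: [503.9, 32.2, 85.8]
tool_rot: [-3.138, 0.006, 0.245]
force: [0.3, -0.7, -0.3]
finger_gap: 0.5
grasp_force: 0.0
```

```bash
for i in 1 2 3; do python3 -m inch '[{"travel":[0,0,-0.1],"angular":[0,0,0],"gripper":0},{"travel":[0,0,0],"angular":[0,0,0],"gripper":0}]' | grep -E 'position|force: \['; done
```

```text
position: [504.0, 32.2, 82.9]
force: [0.0, -0.5, -0.4]
position: [504.0, 32.2, 79.9]
force: [-0.1, 0.7, 0.1]
position: [504.0, 32.2, 77.0]
force: [-0.0, -0.5, -0.2]
```

```bash
python3 - <<'E'
from h import *
c=wrist();s=fix(capture("scene"));t=fix(capture("top"))
p=manip.observe()["position"]; print(p)
def crop(k,pt,w,h,W,H):
    im=k["img"].copy(); u,v=proj(k,pt); x0=int(u-w/2);y0=int(v-h/2); x0=max(0,min(512-w,x0));y0=max(0,min(384-h,y0))
    o=cv2.resize(im[y0:y0+h,x0:x0+w],(W,H),interpolation=cv2.INTER_CUBIC)
    for q,col in ((p,(255,0,0)),(p+[0,0,24],(0,255,0))):
        a,b=proj(k,q); cv2.circle(o,(int((a-x0)*W/w),int((b-y0)*H/h)),3,col,-1)
    print(x0,y0); return o
a=crop(s,p+[0,0,30],80,60,480,360); b=crop(t,p,56,63,320,360); d=crop(c,p,240,72,800,240)
cv2.imwrite("pics/comp.png",np.vstack([np.hstack([a,b]),d])[:,:,::-1])
E
```

```text
[504.35340684  32.18267636  77.421123  ]
224 159
209 160
128 187
```

View pics/comp.png

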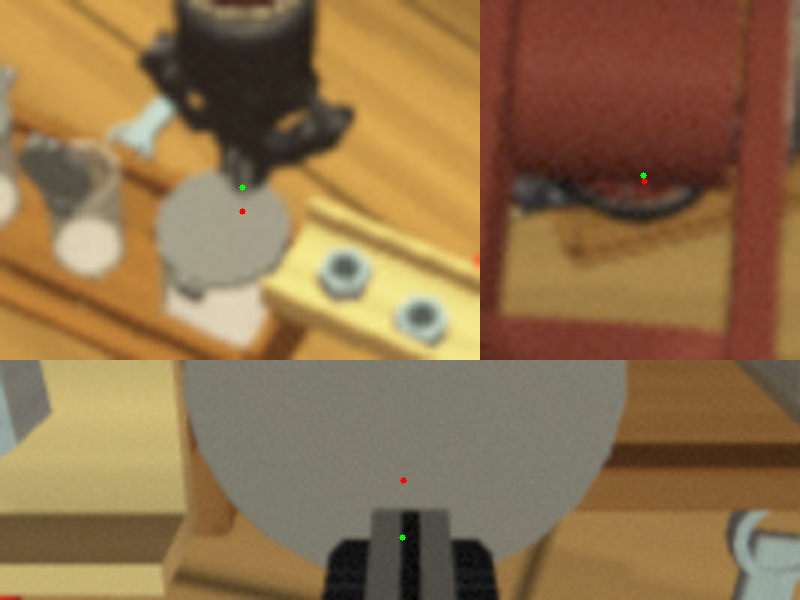

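The composite shows the fingertip in the scene view at (240,185). That matches the green marker 24 mm behind the reported TCP, so the real tips sit about 24 mm back. Probing on will give the exact contact.

```bash
python3 -m inch '[{"travel":[0,0,-0.1],"angular":[0,0,0],"gripper":0},{"travel":[0,0,0],"angular":[0,0,0],"gripper":0}]' | grep -E 'position|force: \['; python3 -m inch '[{"travel":[0,0,-0.1],"angular":[0,0,0],"gripper":0},{"travel":[0,0,0],"angular":[0,0,0],"gripper":0}]' | grep -E 'position|force: \['
```

```text
position: [504.3, 32.2, 74.2]
force: [0.3, 0.3, 0.5]
position: [504.1, 32.2, 71.0]
force: [0.9, -0.8, 0.1]
```

```bash
python3 -m inch '[{"travel":[0,0,-0.1],"angular":[0,0,0],"gripper":0},{"travel":[0,0,0],"angular":[0,0,0],"gripper":0}]' | grep -E 'position|force: \['; python3 -m inch '[{"travel":[0,0,-0.1],"angular":[0,0,0],"gripper":0},{"travel":[0,0,0],"angular":[0,0,0],"gripper":0}]' | grep -E 'position|force: \['; python3 -m inch '[{"travel":[0,0,-0.1],"angular":[0,0,0],"gripper":0},{"travel":[0,0,0],"angular":[0,0,0],"gripper":0}]' | grep -E 'position|force: \['
```

```text
position: [504.5, 32.1, 69.8]
force: [-4.5, -0.6, 8.9]
position: [504.6, 32.0, 69.1]
force: [-12.0, 0.2, 20.6]
position: [504.7, 31.9, 68.2]
force: [-17.9, 0.1, 32.3]
```

```bash
python3 -m inch '[{"travel":[0,0,0.6],"angular":[0,0,0],"gripper":0.4},{"travel":[-0.25,-0.07,0.4],"angular":[0,0,0],"gripper":0.4},{"travel":[-0.25,-0.06,0],"angular":[0,0,0],"gripper":0.4},{"travel":[0,0,-0.6],"angular":[0,0,0],"gripper":0.4},{"travel":[0,0,-0.42],"angular":[0,0,0],"gripper":0.4},{"travel":[0,0,0],"angular":[0,0,0],"gripper":0.4}]'; python3 -m inch '[{"travel":[0,0,0],"angular":[0,0,0],"gripper":0},{"travel":[0,0,0],"angular":[0,0,0],"gripper":0},{"travel":[0,0,0],"angular":[0,0,0],"gripper":0}]'
```

```text
time: 9.7
position: [486.5, 28.5, 58.4]
tool_rot: [-3.136, 0.011, 0.245]
force: [-0.7, 0.7, -0.3]
finger_gap: 34.3
grasp_force: 0.0
time: 10.0
position: [487.0, 28.9, 60.9]
tool_rot: [-3.135, 0.011, 0.245]
force: [-5.6, 1.2, 0.4]
finger_gap: 15.8
grasp_force: 62.0
```

```bash
python3 -m inch '[{"travel":[0.03,0.01,0.3],"angular":[0,0,0],"gripper":0},{"travel":[0.08,0.02,0.3],"angular":[0,0,0],"gripper":0},{"travel":[0,0,0],"angular":[0,0,0],"gripper":0}]'; python3 -m inch '[{"travel":[0.1,0.025,0.28],"angular":[0,0,0],"gripper":0},{"travel":[0.13,0.03,0.28],"angular":[0,0,0],"gripper":0},{"travel":[0.16,0.04,0.26],"angular":[0,0,0],"gripper":0},{"travel":[0.17,0.04,0.25],"angular":[0,0,0],"gripper":0},{"travel":[0,0,0],"angular":[0,0,0],"gripper":0}]'
```

```text
time: 10.3
position: [488.6, 29.2, 79.1]
tool_rot: [-3.135, 0.016, 0.245]
force: [-11.5, -0.4, -1.3]
finger_gap: 15.8
grasp_force: 64.6
time: 10.8
position: [506.1, 33.5, 113.0]
tool_rot: [-3.135, 0.015, 0.247]
force: [-16.2, 1.8, 8.4]
finger_gap: 15.9
grasp_force: 69.7
```

```bash
python3 -m inch '[{"travel":[0.2,0.05,0.23],"angular":[0,0,0],"gripper":0},{"travel":[0.22,0.055,0.2],"angular":[0,0,0],"gripper":0},{"travel":[0.24,0.06,0.18],"angular":[0,0,0],"gripper":0},{"travel":[0.26,0.065,0.15],"angular":[0,0,0],"gripper":0},{"travel":[0,0,0],"angular":[0,0,0],"gripper":0}]'
```

```text
time: 11.3
position: [539.4, 40.1, 136.8]
tool_rot: [-3.139, 0.001, 0.245]
force: [-0.1, 0.3, 0.5]
finger_gap: -0.3
grasp_force: 0.0
```

The tab slipped out of the pinch at about 0.8 rad. I'm out of picture views, so I'll go over and in front of the tab with shut fingers and push the cap back by contact.

```bash
python3 -m inch '[{"travel":[0,0,1],"angular":[0,0,0],"gripper":0},{"travel":[0,0,1],"angular":[0,0,0],"gripper":0},{"travel":[-1,-0.25,0],"angular":[0,0,0],"gripper":0},{"travel":[-1,-0.25,0],"angular":[0,0,0],"gripper":0},{"travel":[-0.9,-0.22,0],"angular":[0,0,0],"gripper":0},{"travel":[0,0,-1],"angular":[0,0,0],"gripper":0},{"travel":[0,0,-1],"angular":[0,0,0],"gripper":0},{"travel":[0,0,-0.9],"angular":[0,0,0],"gripper":0},{"travel":[0,0,0],"angular":[0,0,0],"gripper":0}]'
python3 -m inch '[{"travel":[0.4,0.1,0],"angular":[0,0,0],"gripper":0},{"travel":[0.4,0.1,0],"angular":[0,0,0],"gripper":0},{"travel":[0,0,0],"angular":[0,0,0],"gripper":0}]'
python3 - <<'E'
from h import *
c=wrist(); R=Ro.from_euler("z",.244).as_matrix(); o=np.array([537.5,40,0])
hsv=cv2.cvtColor(c["img"],cv2.COLOR_RGB2HSV); m=((hsv[...,1]<60)&(hsv[...,2]>70)&(hsv[...,2]<190)).astype(np.uint8)
n,l,st,ce=cv2.connectedComponentsWithStats(m)
for i in range(1,n):
    if st[i,4]>150: print(st[i],ce[i].round())
s=fix(capture("scene"))
# expected tab tip & cap edge vs theta in wrist and scene views
for th in (.4,.6,.8,1.,1.2,1.4):
    q=lambda r,y,h:o+R@[42-r*np.cos(th)+h*np.sin(th),y,98+r*np.sin(th)+h*np.cos(th)]
    print(th,[np.array(proj(k,q(*a))).round(0).tolist() for k in (c,s) for a in ((97,0,9),(42,-39,0),(42,39,0))])
cv2.imwrite("pics/last_w.png",c["img"]);cv2.imwrite("pics/last_s.png",s["img"])
E
```

```text
time: 12.2
position: [447.1, 18.7, 103.8]
tool_rot: [-3.135, 0.012, 0.245]
force: [-1.2, 0.0, -0.1]
finger_gap: 0.0
grasp_force: 0.0
time: 12.5
position: [476.2, 24.5, 109.9]
tool_rot: [-3.139, 0.002, 0.245]
force: [-0.6, -0.1, -0.1]
finger_gap: 0.1
grasp_force: 0.0
[ 397   74  103   83 4276] [443. 112.]
[ 174   83  153   41 2897] [251. 104.]
[ 466   87   46  106 3357] [493. 142.]
[  14   99   62   50 2367] [ 44. 122.]
[ 327  101   55   55 1305] [348. 122.]
[  99  112   56   51 1997] [126. 136.]
[ 326  188   43   99 1526] [345. 233.]
[238 233  11  41 327] [243. 252.]
[254 232  11  43 336] [259. 253.]
[128 253   5  56 273] [130. 280.]
[ 96 366  18  18 251] [105. 375.]
0.4 [[248.0, 219.0], [312.0, 129.0], [185.0, 129.0], [266.0, 181.0], [249.0, 192.0], [269.0, 200.0]]
0.6 [[247.0, 213.0], [315.0, 123.0], [181.0, 123.0], [264.0, 180.0], [249.0, 191.0], [269.0, 200.0]]
0.8 [[247.0, 197.0], [318.0, 114.0], [178.0, 114.0], [262.0, 181.0], [248.0, 191.0], [268.0, 200.0]]
1.0 [[246.0, 166.0], [321.0, 102.0], [174.0, 102.0], [260.0, 182.0], [247.0, 192.0], [267.0, 201.0]]
1.2 [[246.0, 118.0], [325.0, 87.0], [171.0, 86.0], [257.0, 185.0], [246.0, 193.0], [266.0, 202.0]]
1.4 [[245.0, 52.0], [327.0, 69.0], [168.0, 69.0], [254.0, 189.0], [244.0, 194.0], [265.0, 203.0]]
```

By the blob widths the cap already stands near 1.2 rad (tab at pixel (251,124), width 153). Pushing it further back.

```bash
python3 -m inch '[{"travel":[0,0,0.8],"angular":[0,0,0],"gripper":0},{"travel":[0.65,0.16,0],"angular":[0,0,0],"gripper":0},{"travel":[0.65,0.16,0],"angular":[0,0,0],"gripper":0},{"travel":[0.65,0.16,0],"angular":[0,0,0],"gripper":0},{"travel":[0.4,0.1,0],"angular":[0,0,0],"gripper":0},{"travel":[0.3,0.08,0],"angular":[0,0,0],"gripper":0},{"travel":[0.3,0.08,0],"angular":[0,0,0],"gripper":0}]'
python3 -m inch '[{"travel":[0.3,0.08,0],"angular":[0,0,0],"gripper":0},{"travel":[0.3,0.08,0],"angular":[0,0,0],"gripper":0},{"travel":[0.2,0.05,0],"angular":[0,0,0],"gripper":0},{"travel":[0,0,0],"angular":[0,0,0],"gripper":0}]'
```

```text
time: 13.3
position: [562.7, 46.7, 132.1]
tool_rot: [-3.138, 0.006, 0.245]
force: [-1.8, -0.8, 1.1]
finger_gap: -0.0
grasp_force: 0.5
time: 13.7
position: [587.2, 53.2, 131.6]
tool_rot: [-3.138, 0.005, 0.245]
force: [-0.1, 0.4, -0.1]
finger_gap: -0.0
grasp_force: 0.0
```

```bash
python3 -m inch '[{"travel":[-1,-0.25,0.3],"angular":[0,0,0],"gripper":0},{"travel":[-1,-0.25,0.3],"angular":[0,0,0],"gripper":0},{"travel":[-0.2,0.8,0.3],"angular":[0,0,0.0475],"gripper":0},{"travel":[-0.2,0.8,0],"angular":[0,0,0.0475],"gripper":0},{"travel":[-0.2,0.8,0],"angular":[0,0,0.0475],"gripper":0},{"travel":[-0.2,0.8,0],"angular":[0,0,0.0475],"gripper":0},{"travel":[-0.2,0.8,0],"angular":[0,0,0.0475],"gripper":0},{"travel":[0,0.8,0],"angular":[0,0,0.0475],"gripper":0},{"travel":[0,0.4,0],"angular":[0,0,0.0475],"gripper":0},{"travel":[0,0,0],"angular":[0,0,0.0475],"gripper":0}]'
python3 -m inch '[{"travel":[0,0,0],"angular":[0,0,0.0475],"gripper":0},{"travel":[0,0,0],"angular":[0,0,0.0475],"gripper":0},{"travel":[0,0,0],"angular":[0,0,0.025],"gripper":0},{"travel":[0,0,0],"angular":[0,0,0],"gripper":0}]'
cat > nuts.py <<'E'
from h import *
o=np.array([537.5,40,0]); R=Ro.from_euler("z",.244).as_matrix()
def show(cs):
    for nm,c in cs:
        hsv=cv2.cvtColor(c["img"],cv2.COLOR_RGB2HSV).astype(int)
        h,s,v=hsv[...,0],hsv[...,1],hsv[...,2]
        # inside of trough quad only
        q=np.array([proj(c,o+R@[x,y,118]) for x,y in ((-24,30),(24,30),(24,248),(-24,248))]).astype(np.int32)
        roi=np.zeros(h.shape,np.uint8); cv2.fillPoly(roi,[q],1)
        m=(((s<70)|(h>40))&(roi>0)).astype(np.uint8)
        n,l,st,ce=cv2.connectedComponentsWithStats(m)
        for i in range(1,n):
            if st[i,4]>25:
                g=onz(c,*ce[i],114); print(nm,st[i].tolist(),(R.T@(g-o)).round(1)[:2])
p=manip.observe()["position"]; print("tcp rack",(R.T@(p-o)).round(1),manip.observe()["tool_rot"].round(3))
E
cat > capang.py <<'E'
from h import *
import sys
# compare grey mask with predicted cap outline: fraction for each theta
o=np.array([537.5,40,0]); R=Ro.from_euler("z",.244).as_matrix()
E
python3 - <<'E'
from nuts import *
show([("w",wrist()),("s",fix(capture("scene")))])
s=fix(capture("scene")); hsv=cv2.cvtColor(s["img"],cv2.COLOR_RGB2HSV); m=((hsv[...,1]<75)&(hsv[...,2]>60)&(hsv[...,2]<190)).astype(np.uint8)[150:215,200:290]
n,l,st,ce=cv2.connectedComponentsWithStats(m)
for i in range(1,n):
    if st[i,4]>25: print(st[i]+[200,150,0,0,0])
for th in (1.2,1.5,1.8,2.): print(th,[np.array(proj(s,o+R@[42-r*np.cos(th),y,98+r*np.sin(th)])).round(0).tolist() for r,y in ((95,0),(42,39),(42,-39),(5,0))])
E
```

```text
time: 14.7
position: [496.3, 195.6, 158.9]
tool_rot: [-3.138, 0.005, 1.447]
force: [-0.6, -0.6, 0.9]
finger_gap: 0.2
grasp_force: 0.0
time: 15.1
position: [496.5, 194.1, 158.9]
tool_rot: [-3.138, 0.005, 1.816]
force: [0.2, -0.0, -0.7]
finger_gap: 0.1
grasp_force: 0.0
tcp rack [ -2.5 159.4 158.9] [-3.138  0.005  1.816]
w [223, 140, 33, 38, 959] [-12.5 194.2]
w [227, 209, 52, 110, 4501] [ 0.4 86.8]
s [277, 200, 9, 9, 63] [-3.3 80. ]
s [290, 208, 9, 8, 58] [  3.8 131. ]
s [310, 211, 9, 9, 64] [-14.  194.7]
[242 158  31  27  44]
[213 170  14  23 184]
[228 182  36  28 258]
[277 201   9   8  47]
1.2 [[258.0, 184.0], [266.0, 202.0], [246.0, 193.0], [254.0, 206.0]]
1.5 [[254.0, 189.0], [264.0, 204.0], [244.0, 195.0], [254.0, 206.0]]
1.8 [[250.0, 196.0], [263.0, 207.0], [242.0, 198.0], [254.0, 206.0]]
2.0 [[247.0, 201.0], [261.0, 209.0], [241.0, 200.0], [254.0, 207.0]]
```

```bash
python3 -m inch '[{"travel":[0.06,0.09,-0.8],"angular":[0,0,0],"gripper":0},{"travel":[0,0,-0.8],"angular":[0,0,0],"gripper":0},{"travel":[0,0,-0.7],"angular":[0,0,0],"gripper":0},{"travel":[0,0,-0.4],"angular":[0,0,0],"gripper":0},{"travel":[0,0,-0.1],"angular":[0,0,0],"gripper":0},{"travel":[0,0,0],"angular":[0,0,0],"gripper":0}]'
```

```text
time: 15.85
position: [498.4, 196.7, 74.8]
tool_rot: [-3.138, 0.005, 1.815]
force: [-0.7, -0.3, 0.3]
finger_gap: -0.1
grasp_force: 0.0
```

```bash
python3 -m inch '[{"travel":[0.08,-0.32,0],"angular":[0,0,0],"gripper":0},{"travel":[0.08,-0.32,0],"angular":[0,0,0],"gripper":0},{"travel":[0.08,-0.32,0],"angular":[0,0,0],"gripper":0},{"travel":[0.08,-0.32,0],"angular":[0,0,0],"gripper":0},{"travel":[0.08,-0.32,0],"angular":[0,0,0],"gripper":0},{"travel":[0.08,-0.32,0],"angular":[0,0,0],"gripper":0},{"travel":[0.08,-0.32,0],"angular":[0,0,0],"gripper":0}]'
python3 - <<'E'
from nuts import *
show([("w",wrist()),("s",fix(capture("scene")))])
E
```

```text
time: 16.55
position: [515.0, 128.7, 74.6]
tool_rot: [-3.137, 0.005, 1.815]
force: [-2.0, 2.8, 2.2]
finger_gap: 0.1
grasp_force: 1.2
tcp rack [-0.4 91.5 74.6] [-3.137  0.005  1.815]
w [193, 14, 61, 78, 3542] [-12.5 193.5]
w [209, 233, 83, 106, 6773] [ 0.3 62.6]
s [270, 194, 14, 15, 142] [-6.6 59.7]
s [310, 211, 9, 9, 64] [-14.  194.7]
```

```bash
python3 -m inch '[{"travel":[0.08,-0.32,0],"angular":[0,0,0],"gripper":0},{"travel":[0.08,-0.32,0],"angular":[0,0,0],"gripper":0},{"travel":[0.08,-0.32,0],"angular":[0,0,0],"gripper":0},{"travel":[0.08,-0.32,0],"angular":[0,0,0],"gripper":0},{"travel":[0.08,-0.32,0],"angular":[0,0,0],"gripper":0},{"travel":[0.08,-0.32,0],"angular":[0,0,0],"gripper":0},{"travel":[0.08,-0.32,0],"angular":[0,0,0],"gripper":0},{"travel":[0,0,0],"angular":[0,0,0],"gripper":0}]'
```

```text
time: 17.45
position: [532.3, 61.1, 74.8]
tool_rot: [-3.138, 0.006, 1.814]
force: [-0.3, -0.6, -0.3]
finger_gap: 0.5
grasp_force: 0.0
```

```bash
python3 -m inch '[{"travel":[0.08,-0.32,0],"angular":[0,0,0],"gripper":0},{"travel":[0,0,0.85],"angular":[0,0,0],"gripper":0},{"travel":[0,0,0.85],"angular":[0,0,0],"gripper":0},{"travel":[-0.25,1,0],"angular":[0,0,0],"gripper":0},{"travel":[-0.25,1,0],"angular":[0,0,0],"gripper":0},{"travel":[-0.25,1,0],"angular":[0,0,0],"gripper":0},{"travel":[-0.25,1,0],"angular":[0,0,0],"gripper":0},{"travel":[-0.25,1,0],"angular":[0,0,0],"gripper":0},{"travel":[-0.25,1,0],"angular":[0,0,0],"gripper":0},{"travel":[-0.25,1,0],"angular":[0,0,0],"gripper":0}]'
python3 -m inch '[{"travel":[0,0,0],"angular":[0,0,0],"gripper":0},{"travel":[0,0,0],"angular":[0,0,0],"gripper":0}]'
python3 - <<'E'
from nuts import *
s=fix(capture("scene")); show([("w",wrist()),("s",s)])
# dark/steel pixels in tube region: nuts seen through clear wall?
q=[np.array(proj(s,o+R@[0,0,z])).round(0) for z in (20,60,95)]; print(q)
E
```

```text
time: 18.45
position: [481.5, 263.8, 125.7]
tool_rot: [-3.138, 0.006, 1.816]
force: [1.0, -0.3, -0.7]
finger_gap: 0.0
grasp_force: 0.0
time: 18.65
position: [481.7, 262.9, 125.6]
tool_rot: [-3.138, 0.006, 1.817]
force: [0.2, 0.6, 0.5]
finger_gap: 0.2
grasp_force: 0.0
tcp rack [ -0.3 229.7 125.6] [-3.138  0.006  1.817]
w [219, 231, 62, 153, 7624] [ -1.1 141.9]
s [310, 211, 15, 9, 74] [-15.8 197.2]
[array([260., 210.]), array([260., 204.]), array([260., 198.])]
```

```bash
python3 -m inch '[{"travel":[-0.1,-0.025,-0.7],"angular":[0,0,0],"gripper":0},{"travel":[0,0,-0.6],"angular":[0,0,0],"gripper":0},{"travel":[0,0,-0.4],"angular":[0,0,0],"gripper":0},{"travel":[0,0,0],"angular":[0,0,0],"gripper":0},{"travel":[0.08,-0.32,0],"angular":[0,0,0],"gripper":0},{"travel":[0.08,-0.32,0],"angular":[0,0,0],"gripper":0},{"travel":[0.12,-0.48,0],"angular":[0,0,0],"gripper":0},{"travel":[0.12,-0.48,0],"angular":[0,0,0],"gripper":0},{"travel":[0.12,-0.48,0],"angular":[0,0,0],"gripper":0},{"travel":[0.12,-0.48,0],"angular":[0,0,0],"gripper":0}]'
python3 -m inch '[{"travel":[0.12,-0.48,0],"angular":[0,0,0],"gripper":0},{"travel":[0.12,-0.48,0],"angular":[0,0,0],"gripper":0},{"travel":[0.12,-0.48,0],"angular":[0,0,0],"gripper":0},{"travel":[0.08,-0.32,0],"angular":[0,0,0],"gripper":0},{"travel":[0.08,-0.32,0],"angular":[0,0,0],"gripper":0}]'
python3 - <<'E'
from nuts import *
show([("w",wrist()),("s",fix(capture("scene")))])
E
```

```text
time: 19.75
position: [499.2, 184.1, 75.6]
tool_rot: [-3.14, 0.005, 1.815]
force: [1.6, 3.0, 1.7]
finger_gap: 0.2
grasp_force: 1.5
time: 20.25
position: [512.8, 121.2, 73.9]
tool_rot: [-3.135, 0.006, 1.815]
force: [0.3, 1.4, 1.8]
finger_gap: 0.0
grasp_force: 0.3
tcp rack [-4.3 84.8 73.9] [-3.135  0.006  1.815]
w [214, 233, 85, 99, 6117] [-2.1 59.7]
s [274, 195, 9, 10, 66] [-12.   61.4]
```

```bash
python3 -m inch '[{"travel":[0.08,-0.32,0],"angular":[0,0,0],"gripper":0},{"travel":[0.08,-0.32,0],"angular":[0,0,0],"gripper":0},{"travel":[0.08,-0.32,0],"angular":[0,0,0],"gripper":0},{"travel":[0.08,-0.32,0],"angular":[0,0,0],"gripper":0},{"travel":[0.08,-0.32,0],"angular":[0,0,0],"gripper":0},{"travel":[0.08,-0.32,0],"angular":[0,0,0],"gripper":0},{"travel":[0.08,-0.32,0],"angular":[0,0,0],"gripper":0},{"travel":[0,0,0],"angular":[0,0,0],"gripper":0}]'
python3 -m inch '[{"travel":[0,0,0.85],"angular":[0,0,0],"gripper":0},{"travel":[0,0,0.85],"angular":[0,0,0],"gripper":0},{"travel":[-0.8,-0.2,0.85],"angular":[0,0,0],"gripper":0},{"travel":[-0.8,-0.2,0.85],"angular":[0,0,0],"gripper":0},{"travel":[-0.8,-0.2,0],"angular":[0,0,0],"gripper":0},{"travel":[0,0,0],"angular":[0,0,0],"gripper":0}]'
python3 - <<'E'
from nuts import *
c=wrist(); s=fix(capture("scene")); show([("w",c),("s",s)])
# view of tube: mouth disc colours and blobs
for nm,k in (("w",c),("s",s)):
    print(nm,[np.array(proj(k,o+R@np.array(a))).round(0).tolist() for a in ((0,0,95),(35,0,95),(-35,0,95),(0,35,95),(0,-35,95),(0,0,20))])
hsv=cv2.cvtColor(c["img"],cv2.COLOR_RGB2HSV).astype(int)
for th in (1.2,1.5,1.8,2.): print(th,[np.array(proj(c,o+R@[42-r*np.cos(th),y,98+r*np.sin(th)])).round(0).tolist() for r,y in ((95,0),(42,39),(42,-39),(5,0))])
m=((hsv[...,1]<75)&(hsv[...,2]>60)&(hsv[...,2]<190)).astype(np.uint8)
n,l,st,ce=cv2.connectedComponentsWithStats(m)
for i in range(1,n):
    if st[i,4]>150: print(st[i],ce[i].round(), hsv[l==i].mean(0).round())
E
```

```text
time: 21.15
position: [530.8, 54.4, 74.8]
tool_rot: [-3.138, 0.006, 1.814]
force: [-0.5, 0.1, 0.3]
finger_gap: 0.2
grasp_force: 0.0
time: 21.75
position: [457.4, 37.5, 177.7]
tool_rot: [-3.14, 0.006, 1.815]
force: [0.3, 0.8, -0.9]
finger_gap: -0.0
grasp_force: 0.0
tcp rack [-78.4  16.9 177.7] [-3.14   0.006  1.815]
w [310, 162, 46, 17, 489] [-9.1 36.1]
w [[327.0, 200.0], [361.0, 200.0], [293.0, 200.0], [331.0, 167.0], [324.0, 230.0], [312.0, 178.0]]
s [[260.0, 198.0], [255.0, 206.0], [264.0, 191.0], [269.0, 202.0], [251.0, 194.0], [260.0, 210.0]]
1.2 [[373.0, 248.0], [378.0, 175.0], [364.0, 256.0], [370.0, 203.0]]
1.5 [[418.0, 253.0], [394.0, 176.0], [379.0, 258.0], [371.0, 203.0]]
1.8 [[457.0, 251.0], [409.0, 175.0], [392.0, 257.0], [373.0, 203.0]]
2.0 [[476.0, 247.0], [417.0, 174.0], [399.0, 256.0], [374.0, 203.0]]
[105  44  88  20 509] [147.  54.] [ 52.  28. 154.]
[  283   157   199   128 10241] [379. 217.] [ 25.  38. 102.]
[ 132  227   96   27 1213] [175. 243.] [ 62.  25. 150.]
[237 233  12  42 365] [243. 253.] [22. 36. 85.]
[254 233  11  42 359] [258. 252.] [22. 35. 85.]
[390 367  18  17 220] [398. 376.] [21. 28. 84.]
[ 94 368  18  16 210] [103. 376.] [21. 28. 83.]
```

The cap stands near 2.0 rad. Checking that the nuts are down in the tube, by their bluish tint.

```bash
python3 - <<'E'
from nuts import *
for nm,c in (("w",wrist()),("s",fix(capture("scene")))):
    hsv=cv2.cvtColor(cv2.GaussianBlur(c["img"],(3,3),0),cv2.COLOR_RGB2HSV).astype(int)
    h,s,v=hsv[...,0],hsv[...,1],hsv[...,2]
    m=((h>75)&(h<125)&(s>12)).astype(np.uint8)
    u0,v0=np.array(proj(c,o+[0,0,60])).astype(int); w=75 if nm=="w" else 25
    roi=np.zeros_like(m); roi[v0-w:v0+w,u0-w:u0+w]=1
    n,l,st,ce=cv2.connectedComponentsWithStats(m*roi)
    for i in range(1,n):
        if st[i,4]>(20 if nm=="w" else 3): print(nm,st[i].tolist(),[ (R.T@(onz(c,*ce[i],z)-o)).round(0).tolist() for z in (25,45,70,110)])
    if nm=="w":
        im=cv2.resize(hsv[160:250:6,285:370:6].astype(np.float32),None,fx=1,fy=1).astype(int)
        for r in im: print(" ".join(f"{a[0]}/{a[1]}/{a[2]}" for a in r))
E
```

```text
tcp rack [-77.3  16.9 176.7] [-3.139  0.005  1.816]
w [309, 182, 9, 6, 21] [[1.0, -6.0, 25.0], [-4.0, 0.0, 45.0], [-10.0, 9.0, 70.0], [-19.0, 22.0, 110.0]]
w [267, 252, 7, 8, 21] [[-51.0, -112.0, 25.0], [-52.0, -98.0, 45.0], [-54.0, -82.0, 70.0], [-57.0, -56.0, 110.0]]
16/144/117 19/49/146 19/120/123 23/105/197 23/105/187 23/104/196 23/106/206 23/106/202 23/105/191 23/106/186 23/108/203 23/106/192 23/109/177 18/126/101 23/107/198
19/65/117 20/46/160 22/86/128 23/95/179 41/18/111 30/21/147 20/44/190 21/48/202 20/49/187 19/68/136 16/154/142 13/171/82 16/159/135 17/144/129 22/112/185
20/47/158 20/48/159 23/37/110 28/26/137 43/20/177 32/26/167 19/66/190 19/65/189 19/67/190 17/78/121 18/67/159 14/111/120 16/157/135 17/144/140 18/144/133
20/47/159 20/47/159 20/46/189 19/54/119 67/17/134 66/19/137 20/54/183 19/65/189 19/65/191 18/87/109 18/78/117 18/72/138 16/140/142 17/143/137 18/142/135
23/45/158 21/45/166 19/62/188 60/16/110 75/21/95 75/27/75 71/22/163 19/66/190 19/70/175 17/92/100 18/77/99 17/81/119 19/66/177 17/141/134 18/144/136
20/50/138 20/47/199 19/63/189 67/20/167 66/16/78 22/30/9
[... 751 characters left out ...]
8/90/99 18/91/98 16/86/83 17/98/161 18/140/138 18/144/145 21/48/85
16/160/126 16/157/143 16/145/141 18/68/142 17/85/114 17/87/111 17/87/108 17/89/109 18/88/101 17/75/129 15/111/143 16/159/135 18/144/142 18/142/147 18/115/118
16/160/129 16/143/130 19/62/131 21/47/163 21/46/173 19/57/152 18/76/172 17/85/174 16/126/142 15/162/113 15/163/130 16/159/133 17/141/146 18/141/147 18/144/142
16/161/138 18/63/125 20/47/162 19/48/166 20/47/168 20/46/168 16/150/138 16/160/145 16/161/128 15/169/92 15/159/133 16/160/132 18/144/147 17/143/148 18/141/146
16/160/142 19/52/152 20/46/161 20/46/165 21/46/167 21/48/169 18/86/115 16/160/145 16/162/132 14/178/76 16/160/132 16/154/134 18/143/148 18/141/145 18/144/149
```

The nuts pile is inside the mouth (pixels u 305-330, v 166-208) and the trough is empty. Next is closing the wide cap from behind.

```bash
python3 -m inch '[{"travel":[0.957,0.155,0.3],"angular":[0,0,0],"gripper":0},{"travel":[0.957,0.155,0.1],"angular":[0,0,0],"gripper":0},{"travel":[0.957,0.155,0],"angular":[0,0,0],"gripper":0},{"travel":[0.957,0.155,0],"angular":[0,0,0],"gripper":0},{"travel":[0.957,0.155,0],"angular":[0,0,0],"gripper":0},{"travel":[0.957,0.155,0],"angular":[0,0,0],"gripper":0},{"travel":[0.957,0.155,0],"angular":[0,0,0],"gripper":0},{"travel":[0,0,-0.9],"angular":[0,0,0],"gripper":0},{"travel":[0,0,-1],"angular":[0,0,0],"gripper":0},{"travel":[0,0,0],"angular":[0,0,0],"gripper":0}]'; python3 -c "import nuts"
```

```text
time: 22.95
position: [656.1, 70.5, 124.5]
tool_rot: [-3.127, 0.002, 1.816]
force: [-0.2, 0.3, -1.4]
finger_gap: 0.2
grasp_force: 0.0
tcp rack [122.5   0.9 124.5] [-3.127e+00  2.000e-03  1.816e+00]
```

```bash
python3 -m inch '[{"travel":[-0.485,-0.12,0.1],"angular":[0,0,0],"gripper":0},{"travel":[-0.485,-0.12,0],"angular":[0,0,0],"gripper":0},{"travel":[-0.485,-0.12,0],"angular":[0,0,0],"gripper":0},{"travel":[-0.485,-0.12,0],"angular":[0,0,0],"gripper":0},{"travel":[-0.485,-0.12,0],"angular":[0,0,0],"gripper":0},{"travel":[-0.485,-0.12,0],"angular":[0,0,0],"gripper":0},{"travel":[-0.485,-0.12,0],"angular":[0,0,0],"gripper":0}]'; python3 -c "import nuts"
```

```text
time: 23.65
position: [558.0, 45.0, 136.0]
tool_rot: [-3.14, 0.006, 1.816]
force: [1.2, 0.9, -0.5]
finger_gap: 0.1
grasp_force: 0.5
tcp rack [ 2.11e+01 -1.00e-01  1.36e+02] [-3.14   0.006  1.816]
```

```bash
python3 -m inch '[{"travel":[-0.4,-0.1,-0.2],"angular":[0,0,0],"gripper":0},{"travel":[-0.4,-0.1,-0.3],"angular":[0,0,0],"gripper":0},{"travel":[-0.3,-0.075,-0.5],"angular":[0,0,0],"gripper":0},{"travel":[-0.2,-0.05,-0.5],"angular":[0,0,0],"gripper":0},{"travel":[0,0,-0.2],"angular":[0,0,0],"gripper":0},{"travel":[0,0,0],"angular":[0,0,0],"gripper":0}]'; python3 -m inch '[{"travel":[0,0,-0.2],"angular":[0,0,0],"gripper":0},{"travel":[0,0,-0.15],"angular":[0,0,0],"gripper":0},{"travel":[0,0,0],"angular":[0,0,0],"gripper":0}]'; python3 -c "import nuts"
```

```text
time: 24.25
position: [518.0, 35.3, 82.7]
tool_rot: [-3.136, 0.005, 1.816]
force: [0.6, -0.1, -0.7]
finger_gap: 0.2
grasp_force: 0.0
time: 24.55
position: [518.5, 35.3, 72.7]
tool_rot: [-3.137, 0.005, 1.816]
force: [-0.2, 0.5, -0.4]
finger_gap: -0.1
grasp_force: 0.0
tcp rack [-19.5  -0.   72.7] [-3.137  0.005  1.816]
```

Now a press in small steps.

```bash
python3 -m inch '[{"travel":[0,0,-0.08],"angular":[0,0,0],"gripper":0},{"travel":[0,0,-0.05],"angular":[0,0,0],"gripper":0},{"travel":[0,0,0],"angular":[0,0,0],"gripper":0}]'; python3 -m inch '[{"travel":[0,0,-0.08],"angular":[0,0,0],"gripper":0},{"travel":[0,0,0],"angular":[0,0,0],"gripper":0}]'
```

```text
time: 24.85
position: [518.9, 35.2, 70.2]
tool_rot: [-3.138, 0.006, 1.816]
force: [-1.2, 0.5, 3.4]
finger_gap: -0.6
grasp_force: 2.1
time: 25.05
position: [519.1, 35.2, 69.7]
tool_rot: [-3.138, 0.006, 1.816]
force: [-7.7, 0.1, 14.6]
finger_gap: -0.4
grasp_force: 7.3
```

```bash
python3 -m inch '[{"travel":[0,0,-0.1],"angular":[0,0,0],"gripper":0},{"travel":[0,0,-0.05],"angular":[0,0,0],"gripper":0},{"travel":[0,0,0],"angular":[0,0,0],"gripper":0},{"travel":[0,0,0],"angular":[0,0,0],"gripper":0}]'; python3 -m inch '[{"travel":[0,0,1],"angular":[0,0,0],"gripper":0},{"travel":[0,0,1],"angular":[0,0,0],"gripper":0},{"travel":[-0.5,-0.12,1],"angular":[0,0,0],"gripper":0},{"travel":[0,0,0],"angular":[0,0,0],"gripper":0},{"travel":[0,0,0],"angular":[0,0,0],"gripper":0}]'
python3 - <<'E'
from nuts import *
c=wrist(); s=fix(capture("scene")); show([("s",s)])
hsv=cv2.cvtColor(c["img"],cv2.COLOR_RGB2HSV).astype(int)
m=((hsv[...,1]<75)&(hsv[...,2]>60)&(hsv[...,2]<190)).astype(np.uint8)
n,l,st,ce=cv2.connectedComponentsWithStats(m)
for i in range(1,n):
    if st[i,4]>150: print(st[i],ce[i].round())
pr=lambda r,y,th,b: np.array(proj(c,o+R@[b-r*np.cos(th),y,98+r*np.sin(th)])).round(0).tolist()
print("wide shut", [pr(r,y,0.0,42) for r,y in ((96,0),(42,39),(42,-39),(3,0),(81,0))])
for th in (1.2,1.5,1.7,1.9): print(th,"open",[pr(r,y-95,th,27) for r,y in ((66,0),(27,24),(27,-24),(3,0))])
print("shut",[pr(r,y-170,0,27) for r,y in ((66,0),(27,24),(27,-24))])
E
```

```text
time: 25.45
position: [519.2, 35.0, 68.8]
tool_rot: [-3.137, 0.006, 1.816]
force: [-17.2, 0.7, 32.8]
finger_gap: 0.2
grasp_force: 16.7
time: 25.95
position: [504.0, 31.5, 153.0]
tool_rot: [-3.14, 0.006, 1.816]
force: [0.3, 0.4, -0.8]
finger_gap: -0.4
grasp_force: 0.0
tcp rack [-3.46e+01 -1.00e-01  1.53e+02] [-3.14   0.006  1.816]
s [264, 193, 8, 12, 52] [-0.1 32.8]
[ 46  21  96  21 626] [92. 31.]
[ 226  149  111  130 7473] [282. 200.]
[  89  224  134   37 1858] [153. 243.]
[237 233  12  42 359] [243. 253.]
[ 95 369  16  15 189] [102. 376.]
[391 368  16  16 205] [398. 376.]
wide shut [[229.0, 194.0], [291.0, 151.0], [287.0, 232.0], [332.0, 194.0], [245.0, 194.0]]
1.2 open [[297.0, 331.0], [308.0, 277.0], [304.0, 319.0], [310.0, 283.0]]
1.5 open [[322.0, 335.0], [317.0, 278.0], [313.0, 320.0], [311.0, 283.0]]
1.7 open [[339.0, 335.0], [323.0, 278.0], [318.0, 320.0], [312.0, 283.0]]
1.9 open [[353.0, 332.0], [328.0, 277.0], [323.0, 319.0], [312.0, 283.0]]
shut [[246.0, 337.0], [282.0, 320.0], [281.0, 353.0]]
```

```bash
python3 -m inch '[{"travel":[0.993,-0.405,0.1],"angular":[0,0,0],"gripper":0},{"travel":[0.993,-0.405,0],"angular":[0,0,0],"gripper":0},{"travel":[0.993,-0.405,0],"angular":[0,0,0],"gripper":0},{"travel":[0.993,-0.405,0],"angular":[0,0,0],"gripper":0},{"travel":[0.993,-0.405,0],"angular":[0,0,0],"gripper":0},{"travel":[0,0,-0.8],"angular":[0,0,0],"gripper":0},{"travel":[0,0,-0.8],"angular":[0,0,0],"gripper":0},{"travel":[0,0,0],"angular":[0,0,0],"gripper":0}]'; python3 -c "import nuts"; python3 -m inch '[{"travel":[-0.485,-0.12,0],"angular":[0,0,0],"gripper":0},{"travel":[-0.485,-0.12,0],"angular":[0,0,0],"gripper":0},{"travel":[-0.485,-0.12,0],"angular":[0,0,0],"gripper":0},{"travel":[-0.485,-0.12,0],"angular":[0,0,0],"gripper":0},{"travel":[-0.485,-0.12,0],"angular":[0,0,0],"gripper":0},{"travel":[0,0,0],"angular":[0,0,0],"gripper":0}]'; python3 -c "import nuts"
```

```text
time: 26.85
position: [648.6, -28.7, 100.3]
tool_rot: [-3.127, 0.001, 1.815]
force: [0.7, 0.1, -0.8]
finger_gap: 0.3
grasp_force: 0.0
tcp rack [ 91.2 -93.5 100.3] [-3.127e+00  1.000e-03  1.815e+00]
time: 27.45
position: [578.6, -47.2, 107.4]
tool_rot: [-3.137, 0.005, 1.815]
force: [1.4, -0.2, 0.3]
finger_gap: 0.1
grasp_force: 0.0
tcp rack [ 18.8 -94.5 107.4] [-3.137  0.005  1.815]
```

```bash
python3 -m inch '[{"travel":[-0.27,-0.065,-0.15],"angular":[0,0,0],"gripper":0},{"travel":[-0.27,-0.065,-0.25],"angular":[0,0,0],"gripper":0},{"travel":[-0.27,-0.065,-0.27],"angular":[0,0,0],"gripper":0},{"travel":[-0.15,-0.035,-0.25],"angular":[0,0,0],"gripper":0},{"travel":[0,0,-0.15],"angular":[0,0,0],"gripper":0},{"travel":[0,0,0],"angular":[0,0,0],"gripper":0}]'; python3 -m inch '[{"travel":[0,0,-0.12],"angular":[0,0,0],"gripper":0},{"travel":[0,0,-0.1],"angular":[0,0,0],"gripper":0},{"travel":[0,0,-0.05],"angular":[0,0,0],"gripper":0},{"travel":[0,0,0],"angular":[0,0,0],"gripper":0}]'
```

```text
time: 28.05
position: [549.8, -53.9, 73.8]
tool_rot: [-3.135, 0.004, 1.816]
force: [0.4, 0.8, -0.5]
finger_gap: 0.2
grasp_force: 0.0
time: 28.45
position: [551.2, -54.2, 69.9]
tool_rot: [-3.137, 0.005, 1.816]
force: [-7.2, 0.6, 14.0]
finger_gap: 0.0
grasp_force: 7.2
```

Contact comes at the same height as the shut wide cap. I'll press a little more, then withdraw and check.

```bash
python3 -m inch '[{"travel":[0,0,-0.1],"angular":[0,0,0],"gripper":0},{"travel":[0,0,-0.05],"angular":[0,0,0],"gripper":0},{"travel":[0,0,0],"angular":[0,0,0],"gripper":0}]'; python3 -m inch '[{"travel":[0,0,0.6],"angular":[0,0,0],"gripper":0},{"travel":[0,0,1],"angular":[0,0,0],"gripper":0},{"travel":[-1,-0.2,1],"angular":[0,0,0],"gripper":0},{"travel":[-1,-0.2,1],"angular":[0,0,0],"gripper":0},{"travel":[0,0,0],"angular":[0,0,0],"gripper":0},{"travel":[0,0,0],"angular":[0,0,0],"gripper":0}]'
python3 - <<'E'
from nuts import *
c=wrist(); s=fix(capture("scene")); show([("s",s)])
for nm,k in (("w",c),("s",s)):
    hsv=cv2.cvtColor(k["img"],cv2.COLOR_RGB2HSV).astype(int)
    m=((hsv[...,1]<75)&(hsv[...,2]>60)&(hsv[...,2]<170)).astype(np.uint8)
    if nm=="s": r=m*0; r[150:215,200:285]=1; m=m*r
    n,l,st,ce=cv2.connectedComponentsWithStats(m)
    for i in range(1,n):
        if st[i,4]>(150 if nm=="w" else 30): print(nm,st[i],ce[i].round())
    pr=lambda r,y,th,b: np.array(proj(k,o+R@[b-r*np.cos(th),y,98+r*np.sin(th)])).round(0).tolist()
    for y,b,w in ((0,42,39),(-95,27,24),(-170,27,24)): print(nm,y,[pr(r,y+d,0,b) for r,d in ((b+w+15,0),(b,w),(b,-w),(3,0))])
E
```

```text
time: 28.75
position: [551.5, -54.3, 69.3]
tool_rot: [-3.136, 0.006, 1.816]
force: [-18.8, 2.4, 32.6]
finger_gap: -0.1
grasp_force: 16.7
time: 29.35
position: [491.5, -66.2, 171.6]
tool_rot: [-3.14, 0.007, 1.815]
force: [-0.0, 0.5, -0.2]
finger_gap: 0.1
grasp_force: 0.0
tcp rack [-70.3 -92.  171.6] [-3.14   0.007  1.815]
s [264, 193, 8, 12, 52] [-0.1 32.8]
w [ 268   34  117   98 7724] [328.  83.]
w [ 111  153  138   40 2008] [176. 174.]
w [ 279  153   74  124 5465] [312. 214.]
w [237 233  12  42 356] [243. 252.]
w [254 233  11  42 353] [258. 252.]
w [ 94 368  18  16 209] [103. 376.]
w [390 368  18  16 215] [398. 376.]
w 0 [[269.0, 85.0], [338.0, 33.0], [328.0, 131.0], [378.0, 85.0]]
w -95 [[283.0, 190.0], [325.0, 166.0], [321.0, 213.0], [347.0, 190.0]]
w -170 [[280.0, 256.0], [318.0, 236.0], [315.0, 275.0], [339.0, 256.0]]
s [213 170  13  21 173] [219. 180.]
s [231 178  14  19 170] [238. 187.]
s [250 185  22  28 406] [261. 199.]
s 0 [[267.0, 187.0], [270.0, 202.0], [250.0, 194.0], [254.0, 206.0]]
s -95 [[242.0, 180.0], [242.0, 190.0], [230.0, 185.0], [233.0, 192.0]]
s -170 [[224.0, 172.0], [224.0, 182.0], [212.0, 177.0], [214.0, 184.0]]
```

All three cap outlines match the shut prediction, and the trough is clear. Signing off.

```bash
python3 -c "
from station import job
print(job.sign_off())"
```

```text
the job is handed in; nothing more can be done
None
```

The job is handed in at about 29 s, with no verdict returned. By the camera measurements all three caps are shut and the trough is empty; the nuts were last seen inside the wide tube just before I closed its cap. The fingertips turned out to sit about 30 mm behind the reported TCP, and a few early probe moves ran in a short shell loop instead of being typed one by one.

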